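# Release the locked battery pack of a drying-room monitor and put it on charge

## Robot

A 7-joint arm with a two-finger parallel gripper is mounted at the origin on the work surface. World frame = base frame: x ahead of the robot, y to its left, z up, the work surface at z = 0. Lengths are in m, angles in degrees, forces in N, time in s.
With the tool pointing down it reaches from about 0.425 to 0.875 m from the base axis. Payload 4.7 kg.
Tool frame: the origin (TCP) lies midway between the tips of the shut fingers; the grasp point (between the pads) lies 19 mm behind it; z points along the fingers, y is the line along which they close (so a half turn about z gives the same grasp; the last joint's range is limited). The gripper opens to 87 mm and grips with 3 to 60 N. Pads are 19 mm wide; open, the fingers measure 117 mm over their backs; the gripper's body (75 mm by 190 mm) begins 51 mm behind the grasp point.
Start: joints at [77.298, 18.392, -4.016, 83.108, 1.295, 78.541, -3.26], TCP at [0.152, -0.632, 0.193] pointing down, gripper open.
Joint ranges: [-163.93, 163.93], [-17.29, 119.83], [-79.2, 71.16], [3.27, 140.29], [-89.18, 269.18], [5.43, 117.66], [-154.24, 154.24]. Speed limits (degrees/s): [147.25, 147.25, 180, 180, 180, 180, 180].

## Interface

Orientations are given as [roll, pitch, yaw] about the fixed x, y, z axes, in that order (R = Rz(yaw) Ry(pitch) Rx(roll)).
In Python, from cell import env gives the robot as it stands. The module is installed in compiled form; this text tells all that it offers.
- The arm moves only by the tool send_rows, never from a script. Its argument "series" is a list of rows, each an object with "travel": the shift along the tool's x, y, z in cm, a list of three; "dr": the turn, a rotation vector about the tool's x, y, z in degrees, a list of three; "claw": the finger opening in cm, from 0 to 8.7. In form: [{"travel": [tx, ty, tz], "dr": [wx, wy, wz], "claw": claw}, ...]. A call has 1 to 12 rows; each row is the pose to reach, as a shift and turn from the pose commanded when the call began, along the tool's axes at that moment; what a row does not reach only later rows make up. A row lasts 1/12 s, in which the tool goes at most 41.7 mm and 7.16 degrees, less where a joint would pass 70% of its speed; a pose out of reach is approached as far as the arm can. A call with a gripper value outside its range is refused whole. The fingers move at their own pace and stop on an object; "grip_force" is the grip in N (left out, the last holds). Time passes only in rows, so rows that repeat a pose let the fingers close. It gives the time, the measured TCP pose, the force and the opening at its end, in the units of the state.
- env.get_obs(): the state, without advancing time (a new reading comes with each control period).
- env.read_camera(name): name is "scene" or "side" or "wrist"; returns the picture (384x512x3 uint8, blue, green, red); there is no depth.
- env.calibration(name): a dict with "fx", "fy", "cx", "cy" (pixels), "cam_to_world" (4x4, takes a point from camera to world coordinates). Camera axes: x right, y down, z forward; pixel columns grow to the right and rows downward; lengths in m; the calibration is good to about 2 mm. A picture is of the moment at which its call begins: read the wrist's pose just before it. calibration takes no time and is no camera call; for the wrist camera it gives the pose at the moment of the call.
- env.sign_off(): hands the job in, once; it reports no verdict.
The state is a dict: "time_s": time; "qpos": joint angles; "joint_velocities": joint speeds; "effort": joint torques, N m; "tool_pos": TCP position; "tool_rot": TCP orientation; "force": force on the tool from outside, world axes, zero at the start; "wrist_torque": the same for the moment, N m; "grip_width": finger opening in m.
Only numpy, scipy, OpenCV 4.12 (cv2) and the standard library are available. Lean on these libraries where they do the work, as an engineer would, in place of code of your own. Each camera call takes 0.05 s, during which the arm holds its last target. There are 200 camera calls.

## Task

The drying-room monitor's battery pack is flat and locked in. Take the orange release pin from the tool stand, feel for the hidden latch tab down the yellow-edged slot and press it gently, never forcing the pin, until the pack pops up; then put the pin back in its own hole and stand the pack, without banging it, fully home in the charger's free bay. Leave everything else where it is.

Things in the scene. Friction and masses are not known exactly. Their poses are not given: they have to be found in the camera images.
- monitor: The drying-room monitor, a bolted-down steel case with a grey lid, 150 mm (x) x 170 mm (y) x 85 mm high. Origin at the centre of its underside, z up. The battery pack's well is in the lid, its centre 25 mm to +x of the origin; the release slot lies 30 mm to -x of the origin, with its length along y.
- slot_mouth (a point): Centre of the mouth of the release slot, level with the lid's top (85 mm up), outlined in yellow; axes of the monitor. The slot is 9 mm wide (x), 60 mm long (y); its straight sides go down 10 mm, below is an open chamber with the latch in it. More than 20 N of the pin on the tab, sill, slot or case, in any direction, is damage.
- tab_zone (a point): Point 17 mm straight below slot_mouth, the middle of where the hidden steel latch tab may be. The tab, 8 mm wide (y), 3 mm thick, spans the slot in x; from unit to unit its middle is up to 15 mm to either side (y), its top up to 5 mm above or below. Sprung: gives from about 1.5 N, frees the pack when pressed 11 to 13 mm (2 to 5 N), hard stop at about 16 mm; stiff sideways.
- sill_zone (a point): Point 30 mm straight below slot_mouth. The hard sill that flanks the tab lies up to 3.5 mm above or below this height, differing from unit to unit, always 4 mm or more below the tab's top. It closes the chamber under the whole slot but for a window 14 mm long (y), centred on the tab, through which the tab is pressed down.
- pack_center (a point): Centre of the flat battery pack, black with a blue-grey top, 36 mm (x) x 60 mm (y) x 85 mm (z), 0.2 to 0.3 kg, 42.5 mm above its underside, z up. Locked, it stands 30 mm out of the lid; freed, a spring lifts it 14 mm and it stays there, loose, 44 mm out and 41 mm still in the well (1.5 mm play each side). A groove 7 mm deep crosses its -x face 35 to 47 mm above its underside: grip it above that.
- charger: Two-bay charger, bolted-down grey box 104 mm (x) x 170 mm (y) x 60 mm high; origin at the centre of its underside. The bays' middles are 42 mm to +y (free) and 42 mm to -y (spare pack) of the origin.
- bay_floor (a point): Centre of the floor of the charger's free bay; axes of the charger. The bay is an upright pocket 42 mm (x) x 66 mm (y), floor 20 mm above the table, 40 mm deep, edges chamfered 2 mm. A pack standing home in it has its centre 42.5 mm above this point; either way round is right.
- pin_grip (a point): Middle of the orange handle of the release pin, a 90 g tool standing upright in the stand; z up along the pin. The handle is square, 20 x 20 mm, 50 mm long, from 25 mm below to 25 mm above this point. Below it is a black collar of 26 mm diameter, 6 mm thick, whose underside is 31 mm below this point, and below that the steel rod, 6 mm in diameter with a round end, 75 mm long.
- pin_tip (a point): The free end of the release pin's rod, on its axis, 106 mm below pin_grip.
- stand_hole (a point): Mouth of the pin's own hole in the white tool stand, a bolted-down block 100 mm (x) x 50 mm (y) x 85 mm high; this point is level with its top, 22 mm to -x of its middle; axes of the stand. The hole is 11 x 11 mm and 80 mm deep. The pin home in it rests with its collar's underside on the stand's top.
- probe: Probe thermometer with a round white head 26 mm across, 14 mm thick, standing in the stand's other hole, 50 mm to +x of the pin's. Origin at the underside of its head. Leave alone.
- spare_pack_center (a point): Centre of the charged spare pack, same as the flat one, standing in the charger's other bay. Leave alone.
- jar: Jar of dried slices, 80 mm across, 120 mm high, origin under its base. Leave alone.
- bowl: Steel bowl with lemons, 176 mm across, about 100 mm high, origin under its base. Leave alone.
- dish: White sample dish with slices, 110 mm across, 12 mm high, origin under its base. Leave alone.
- brush: Cleaning brush lying on the table, about 200 mm long, origin under its middle. Leave alone.
- timer: Small white kitchen timer, 62 x 78 x 20 mm, lying on the table, origin under its middle. Leave alone.
There are look-alikes about, which are no part of the job. Leave any green look-alike of the monitor alone.

How it is judged:
By the outcome, as a careful person would: the job done as asked, in the order asked, and still so for the second after the job is handed in, with the robot touching nothing.
It also fails if it takes over 72 s, if anything falls off the work surface, if the arm or the gripper's body presses on something with over 40 N, if the wrist force passes 120 N, or if a joint passes its speed limit or range.

## Working session

There is one attempt and no reset: what is moved stays moved. The work goes in short steps, Python scripts to look and compute and a tool call to move; the robot and the scene stay as the last step left them, time stands still between calls to the robot, and variables do not carry over. Pictures are saved under pics/ and viewed, on a budget of 10 in all, crops included, one or two more only if the job needs it, and the job is handed in when it is done.

Besides the shell and the picture viewer there is one more tool, called after ">>>" as name(argument=value, ...) on one line, values as JSON. send_rows: Moves the arm, as the interface text tells. Its arguments: {"type":"object","properties":{"series":{"type":"array"},"grip_force":{"type":"number"}},"required":["series"]}

```bash
mkdir -p pics; ls; cat > h.py <<'E'
import numpy as np, cv2
from scipy.spatial.transform import Rotation as R
from cell import env
def shot(name,fn):
    c=env.calibration(name); im=env.read_camera(name); cv2.imwrite('pics/'+fn,im); return im,c
def ray(c,u,v):
    T=np.array(c['cam_to_world']); d=T[:3,:3]@np.array([(u-c['cx'])/c['fx'],(v-c['cy'])/c['fy'],1]); return T[:3,3],d
def onz(c,u,v,z):
    o,d=ray(c,u,v); return o+d*(z-o[2])/d[2]
def proj(c,p):
    T=np.linalg.inv(np.array(c['cam_to_world'])); q=T[:3,:3]@np.array(p)+T[:3,3]; return q[0]/q[2]*c['fx']+c['cx'],q[1]/q[2]*c['fy']+c['cy']
def Rt(): return R.from_euler('xyz',env.get_obs()['tool_rot'],degrees=True)
def st():
    o=env.get_obs(); print({k:np.round(o[k],4).tolist() for k in ('time_s','tool_pos','tool_rot','force','grip_width','qpos')})
E
python3 - <<'E'
from h import *
st(); print(env.get_obs()['tool_rot'])
ims=[]
for n in('scene','side'):
    im,c=shot(n,n+'0.png'); print(n,c['fx'],np.round(c['cam_to_world'],3).tolist()); ims.append(im)
E
```

```text
pics
{'time_s': 0.0, 'tool_pos': [0.1516, -0.6314, 0.192], 'tool_rot': [-179.8926, 0.0068, 13.5129], 'force': [-0.0526, -0.002, 0.8877], 'grip_width': 0.0866, 'qpos': [77.2982, 18.4354, -4.0155, 83.1754, 1.2959, 78.5419, -3.2588]}
[-1.79892561e+02  6.76435889e-03  1.35128515e+01]
scene 349.0878738749355 [[0.492, 0.717, -0.493, 1.126], [0.87, -0.396, 0.292, -0.357], [0.014, -0.573, -0.819, 1.078], [0.0, 0.0, 0.0, 1.0]]
side 373.2534015893933 [[-0.717, -0.514, 0.47, 0.023], [-0.697, 0.542, -0.47, 0.462], [-0.013, -0.665, -0.747, 0.882], [0.0, 0.0, 0.0, 1.0]]
```

View pics/scene0.png

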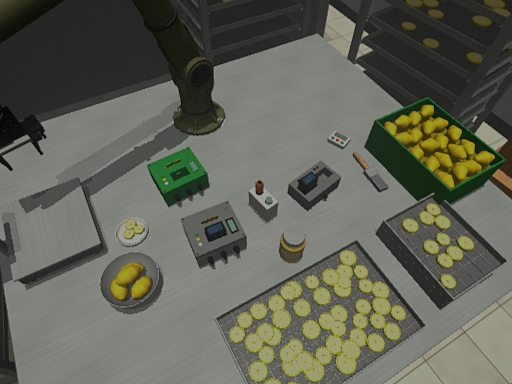

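View pics/side0.png

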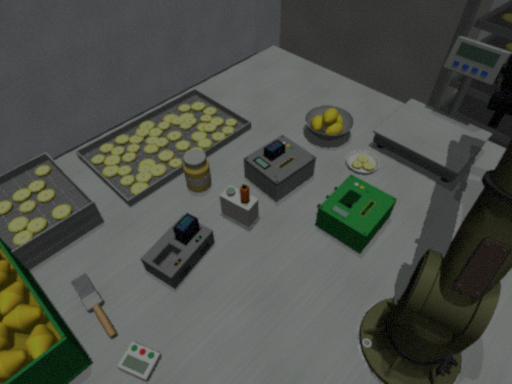

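Scene view: pin at (259,187) in the white stand, steel monitor at (214,232), charger at (314,184) with its pack at (308,180), green look-alike at (178,175). Side view: pin (245,193), monitor (280,167), charger (178,250).

```bash
python3 - <<'E'
from h import *
import itertools
S=env.calibration('scene');D=env.calibration('side')
def tri(a,b):
    A=[];B=[]
    M=np.zeros((3,3));r=np.zeros(3)
    for o,d in (ray(S,*a),ray(D,*b)):
        d=d/np.linalg.norm(d);P=np.eye(3)-np.outer(d,d);M+=P;r+=P@o
    return np.round(np.linalg.solve(M,r),3)
print('pin',tri((259,187),(245,193)), onz(S,259,187,.12),onz(D,245,193,.12))
print('monpack',tri((213,229),(275,149)),onz(S,213,227,.115))
print('chpack',tri((308,180),(185,229)),onz(S,308,179,.105))
W=env.calibration('wrist'); T=np.array(W['cam_to_world']); o=env.get_obs()
print('cam in tool',np.round(Rt().inv().apply(T[:3,3]-o['tool_pos']),4)); print(np.round(Rt().inv().as_matrix()@T[:3,:3],3), W['fx'],W['cx'],W['cy'])
# monitor corners (lid corners), scene
for n,im,c in(('scene',cv2.imread('pics/scene0.png'),S),('side',cv2.imread('pics/side0.png'),D)):
    hsv=cv2.cvtColor(im,cv2.COLOR_BGR2HSV)
    m=cv2.inRange(hsv,(5,120,60),(18,255,255))
    k,_,s,ce=cv2.connectedComponentsWithStats(m)
    print(n,[(s[i].tolist(),ce[i].round(1).tolist()) for i in range(1,k) if s[i,4]>15])
E
```

```text
pin [0.529 0.001 0.114] [ 5.34208834e-01 -3.90215798e-04  1.20000000e-01] [0.52460608 0.0029411  0.12      ]
monpack [ 0.597 -0.202  0.104] [ 0.59580845 -0.20157971  0.115     ]
chpack [0.571 0.181 0.086] [0.57790995 0.17251713 0.105     ]
cam in tool [ 0.0819 -0.0006 -0.1917]
[[-0.002 -0.956 -0.293]
 [ 1.    -0.002 -0.   ]
 [-0.    -0.293  0.956]] 292.2820256545533 254.2774047918559 189.16830024029053
scene [([496, 145, 8, 7, 19], [499.2, 148.4]), ([354, 152, 15, 17, 65], [360.8, 160.6]), ([492, 168, 20, 23, 225], [502.9, 178.3]), ([256, 182, 7, 12, 61], [258.9, 187.3])]
side [([240, 186, 9, 15, 88], [244.2, 193.3])]
```

>>> send_rows(series=[{"travel": [2,-2,-4],"dr": [0,0,2],"claw": 5},{"travel": [5,-4.5,-8],"dr": [0,0,4],"claw": 5},{"travel": [8,-7,-11],"dr": [0,0,6],"claw": 5},{"travel": [11,-10,-14],"dr": [0,0,8],"claw": 5},{"travel": [14,-13,-16],"dr": [0,0,10],"claw": 5},{"travel": [17,-16,-16],"dr": [0,0,13],"claw": 5},{"travel": [20,-18.5,-16],"dr": [0,0,13],"claw": 5},{"travel": [23,-21,-16],"dr": [0,0,13],"claw": 5},{"travel": [26,-24,-16],"dr": [0,0,13],"claw": 5},{"travel": [29,-26.5,-16],"dr": [0,0,13],"claw": 5},{"travel": [32,-29.5,-16],"dr": [0,0,13],"claw": 5},{"travel": [35,-32,-16],"dr": [0,0,13.5],"claw": 5}])

```text
time_s: 1.1
tool_pos: [0.3999, -0.2627, 0.3529]
tool_rot: [180.0, 0.0, -0.0]
force: [0.6, -1.3, -0.0]
grip_width: 0.0503
```

```bash
python3 -c "
from h import *
st()"
```

```text
{'time_s': 1.1, 'tool_pos': [0.3999, -0.2627, 0.3529], 'tool_rot': [179.9719, 0.0161, -0.0027], 'force': [0.6157, -1.3489, -0.0218], 'grip_width': 0.0503, 'qpos': [54.473, -3.6699, -22.7823, 89.5303, -1.391, 93.8517, -58.3635]}
```

>>> send_rows(series=[{"travel": [2,-3.4,0],"dr": [0,0,0],"claw": 5},{"travel": [4,-6.8,0],"dr": [0,0,0],"claw": 5},{"travel": [6,-10.2,0],"dr": [0,0,0],"claw": 5},{"travel": [8,-13.6,0],"dr": [0,0,0],"claw": 5},{"travel": [10,-17,0],"dr": [0,0,0],"claw": 5},{"travel": [12,-20,0],"dr": [0,0,0],"claw": 5},{"travel": [14,-22,0],"dr": [0,0,0],"claw": 5},{"travel": [14,-22,0],"dr": [0,0,0],"claw": 5},{"travel": [14,-22,0],"dr": [0,0,0],"claw": 5}])

```text
time_s: 1.85
tool_pos: [0.5396, -0.043, 0.3521]
tool_rot: [-179.9, 0.1, 0.2]
force: [-0.2, -0.5, -0.6]
grip_width: 0.0501
```

```bash
python3 - <<'E'
from h import *
st()
im,c=shot('wrist','w1.png'); st()
import pickle; pickle.dump(c,open('w1.pkl','wb'))
cv2.imwrite('pics/w1b.png',cv2.resize(im,(800,600)))
E
```

```text
{'time_s': 1.85, 'tool_pos': [0.5396, -0.043, 0.3521], 'tool_rot': [-179.9405, 0.0894, 0.2394], 'force': [-0.1755, -0.5383, -0.5767], 'grip_width': 0.0501, 'qpos': [38.1529, 5.9052, -39.6315, 81.3944, 3.7111, 94.1308, -90.8277]}
{'time_s': 1.9, 'tool_pos': [0.5391, -0.0449, 0.3523], 'tool_rot': [-179.9997, 0.0861, 0.0592], 'force': [-0.0555, -0.454, -0.4039], 'grip_width': 0.0497, 'qpos': [38.2397, 5.845, -39.5243, 81.422, 3.7237, 94.1406, -90.8152]}
```

View pics/w1b.png

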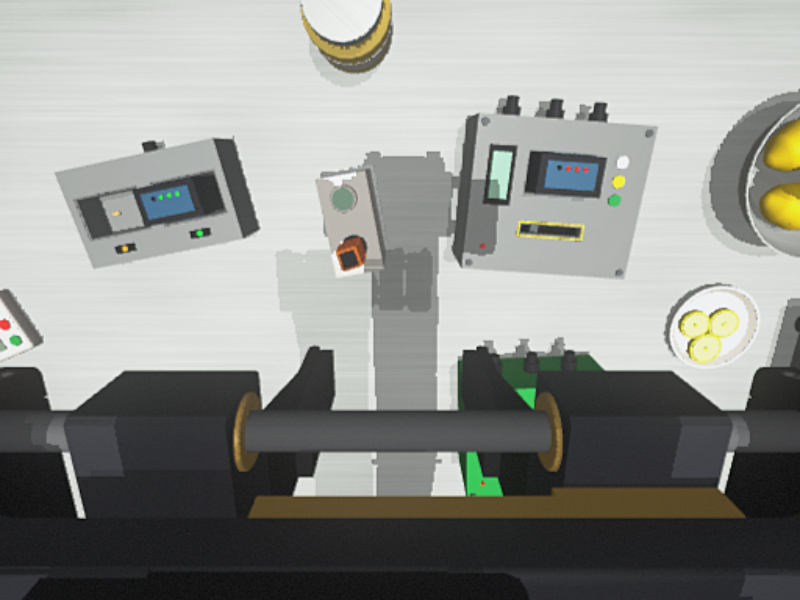

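Wrist view (800×600 scale): slot outline (550,231), pin handle top (347,259), stand corners (317,180)–(383,268), free bay (119,212), charger pack (167,202), flat pack (572,177).

```bash
cat > m.py <<'E'
from h import *
import pickle
def blobs(im,lo,hi,box,mn=20):
    x0,y0,x1,y1=box; m=np.zeros(im.shape[:2],np.uint8); hsv=cv2.cvtColor(im,cv2.COLOR_BGR2HSV)
    m[y0:y1,x0:x1]=cv2.inRange(hsv,lo,hi)[y0:y1,x0:x1]
    return m
def rect(m,c,z):
    pts=np.argwhere(m)[:,::-1]+0.0
    P=np.array([onz(c,u,v,z)[:2] for u,v in pts]).astype(np.float32)
    return cv2.minAreaRect(P*1000),P
E
python3 - <<'E'
from m import *
im=cv2.imread('pics/w1.png');c=pickle.load(open('w1.pkl','rb'))
s=1/1.5625
def bx(*b): return [int(i*s) for i in b]
m=blobs(im,(22,120,90),(34,255,255),bx(500,215,600,247)); r,_=rect(m,c,.085); print('slot',r,m.sum()//255)
m=blobs(im,(3,100,40),(20,255,255),bx(320,225,385,285)); print('orange n',m.sum()//255)
# stand top corners z .085, charger z .06, monitor lid
for n,z,ps in (('stand',.085,[(317,180),(370,168),(383,268),(335,277)]),('charger',.06,[(55,173),(215,138),(243,236),(95,268)]),('monitor',.085,[(474,114),(657,127),(626,278),(457,265)]),('spare top',.105,[(139,190),(188,180),(195,213),(146,223)])):
    print(n,np.round([onz(c,u*s,v*s,z)[:2] for u,v in ps],4).tolist())
m=blobs(im,(98,60,60),(125,255,255),bx(520,145,620,205)); r,_=rect(m,c,.115); print('packblue',r,m.sum()//255)
m=blobs(im,(98,60,60),(125,255,255),bx(100,170,200,230)); r,_=rect(m,c,.105); print('spareblue',r,m.sum()//255)
crop=im[135:185,195:255]; cr2=im[85:175,30:170]
a=cv2.resize(crop,None,fx=8,fy=8,interpolation=cv2.INTER_CUBIC); b=cv2.resize(cr2,(300,193)); 
cv2.imwrite('pics/crop1.png',a)
E
```

```text
slot ((549.7205200195312, -194.96200561523438), (66.2755355834961, 15.822891235351562), 86.05929565429688) 113
orange n 209
stand [[0.5981, 0.0368], [0.6095, -0.0151], [0.5102, -0.027], [0.5004, 0.0229]]
charger [[0.6032, 0.3092], [0.6375, 0.1413], [0.5387, 0.1228], [0.5033, 0.2875]]
monitor [[0.6585, -0.1132], [0.6474, -0.2863], [0.5002, -0.2791], [0.5135, -0.1032]]
spare top [[0.5896, 0.201], [0.5989, 0.1537], [0.5684, 0.1511], [0.5587, 0.1993]]
packblue ((607.5576782226562, -198.9751739501953), (47.0273323059082, 30.948427200317383), 86.17915344238281) 580
spareblue ((581.295166015625, 177.05120849609375), (30.82790756225586, 47.410484313964844), 11.547222137451172) 514
```

View pics/crop1.png

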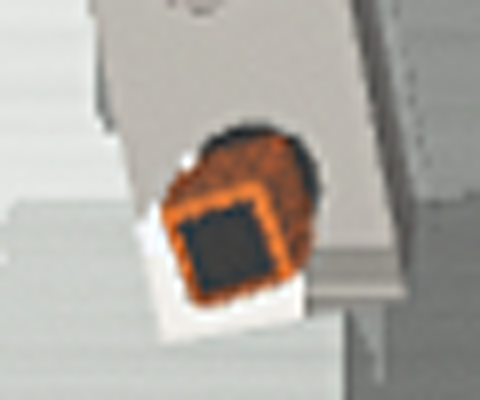

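Crop: handle's top square has corners (163,207),(262,182),(300,275),(200,303) in crop pixels, turned about 12° like the stand.

```bash
python3 - <<'E'
from m import *
c=pickle.load(open('w1.pkl','rb'))
P=np.array([onz(c,195+u/8-.4,135+v/8-.4,.141)[:2] for u,v in [(163,207),(262,182),(300,275),(200,303)]])
print(P.round(4).tolist(),P.mean(0).round(4))
e=P[0]-P[1]; print('yaw',np.degrees(np.arctan2(-e[0],e[1]))); e=P[1]-P[2];print(np.degrees(np.arctan2(e[1],e[0]))); e=P[0]-P[3];print(np.degrees(np.arctan2(e[1],e[0])))
o=env.get_obs(); T=np.array(c['cam_to_world']); print(Rt().inv().apply(T[:3,3]-o['tool_pos']))
st()
E
```

```text
[[0.5395, 0.0133], [0.544, -0.0042], [0.5274, -0.0105], [0.5223, 0.0073]] [0.5333 0.0015]
yaw 14.39160309968571
20.771261202354044
18.915257867066476
[ 0.08214516 -0.00270237 -0.19156845]
{'time_s': 1.9, 'tool_pos': [0.5391, -0.0449, 0.3523], 'tool_rot': [-179.9997, 0.0861, 0.0592], 'force': [-0.0555, -0.454, -0.4039], 'grip_width': 0.0497, 'qpos': [38.2397, 5.845, -39.5243, 81.422, 3.7237, 94.1406, -90.8152]}
```

>>> send_rows(series=[{"travel": [-0.3,-2.5,2],"dr": [0,0,-7],"claw": 5},{"travel": [-0.6,-4.6,4],"dr": [0,0,-15],"claw": 5},{"travel": [-0.6,-4.6,7],"dr": [0,0,-15],"claw": 5},{"travel": [-0.6,-4.6,10],"dr": [0,0,-15],"claw": 5},{"travel": [-0.6,-4.6,13],"dr": [0,0,-15],"claw": 5},{"travel": [-0.6,-4.6,16],"dr": [0,0,-15],"claw": 5},{"travel": [-0.6,-4.6,17.5],"dr": [0,0,-15],"claw": 5},{"travel": [-0.6,-4.6,17.5],"dr": [0,0,-15],"claw": 5},{"travel": [-0.6,-4.6,17.5],"dr": [0,0,-15],"claw": 5},{"travel": [-0.6,-4.6,17.5],"dr": [0,0,-15],"claw": 5}])

```text
time_s: 2.73
tool_pos: [0.5341, 0.0002, 0.1794]
tool_rot: [179.9, -0.1, 14.9]
force: [-0.1, 0.0, 1.1]
grip_width: 0.0504
```

```bash
python3 - <<'E'
from m import *
st(); c=env.calibration('wrist'); 
for p in [(.533,.0015,.141),(.533,.0015,.116)]: print(proj(c,p))
im,c=shot('wrist','w2.png')
m=blobs(im,(3,120,40),(20,255,255),(0,150,512,384)); k,_,s,ce=cv2.connectedComponentsWithStats(m); print([s[i].tolist() for i in range(1,k) if s[i,4]>30])
E
```

```text
{'time_s': 2.7333, 'tool_pos': [0.5341, 0.0002, 0.1794], 'tool_rot': [179.9282, -0.1075, 14.9143], 'force': [-0.078, 0.0181, 1.1489], 'grip_width': 0.0504, 'qpos': [36.3678, 7.6379, -42.2763, 99.6009, 5.3749, 74.6789, -82.1537]}
(np.float64(253.25136091782025), np.float64(203.23152752875012))
(np.float64(253.30613131141155), np.float64(194.05620014306012))
[[240, 178, 24, 37, 553], [345, 253, 15, 49, 294], [149, 254, 16, 48, 287], [159, 312, 318, 20, 4142]]
```

View pics/w2.png

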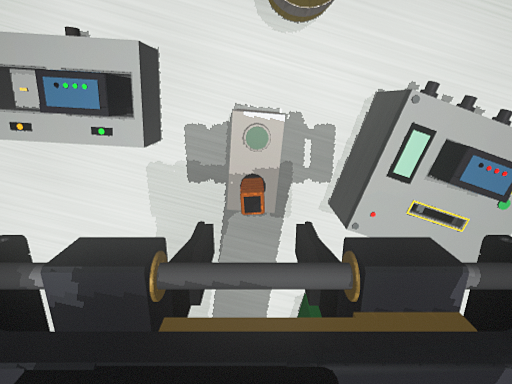

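Pin's top at (252,204), within a pixel or two of the prediction; fingers straddle it squarely. Descend and grip.

>>> send_rows(series=[{"travel": [-0.1,0,2],"dr": [0,0,0],"claw": 5},{"travel": [-0.1,0,4.5],"dr": [0,0,0],"claw": 5},{"travel": [-0.1,0,7],"dr": [0,0,0],"claw": 5},{"travel": [-0.1,0,7.8],"dr": [0,0,0],"claw": 5},{"travel": [-0.1,0,7.8],"dr": [0,0,0],"claw": 5},{"travel": [-0.1,0,7.8],"dr": [0,0,0],"claw": 3},{"travel": [-0.1,0,7.8],"dr": [0,0,0],"claw": 1},{"travel": [-0.1,0,7.8],"dr": [0,0,0],"claw": 1},{"travel": [-0.1,0,7.8],"dr": [0,0,0],"claw": 1},{"travel": [-0.1,0,7.8],"dr": [0,0,0],"claw": 1},{"travel": [-0.1,0,7.8],"dr": [0,0,0],"claw": 1},{"travel": [-0.1,0,7.8],"dr": [0,0,0],"claw": 1}], grip_force=30)

```text
time_s: 3.78
tool_pos: [0.5329, 0.001, 0.1005]
tool_rot: [180.0, -0.1, 15.0]
force: [-0.3, -0.5, 1.9]
grip_width: 0.0198
```

```bash
python3 -c "
from h import *
st()"
```

```text
{'time_s': 3.7833, 'tool_pos': [0.5329, 0.001, 0.1005], 'tool_rot': [179.9718, -0.0546, 15.0114], 'force': [-0.3105, -0.503, 1.9272], 'grip_width': 0.0198, 'qpos': [35.114, 11.7147, -41.9609, 105.3212, 8.5612, 66.0933, -84.7197]}
```

>>> send_rows(series=[{"travel": [0,0,-2],"dr": [0,0,0],"claw": 1},{"travel": [0,0,-5],"dr": [0,0,0],"claw": 1},{"travel": [0,0,-8],"dr": [0,0,0],"claw": 1},{"travel": [0,0,-11],"dr": [0,0,0],"claw": 1},{"travel": [-0.2,1,-12],"dr": [0,0,1],"claw": 1},{"travel": [-0.7,4,-12],"dr": [0,0,4],"claw": 1},{"travel": [-1.3,7,-12],"dr": [0,0,8],"claw": 1},{"travel": [-1.8,10,-12],"dr": [0,0,12],"claw": 1},{"travel": [-2.3,13,-12],"dr": [0,0,15],"claw": 1},{"travel": [-2.9,16,-11],"dr": [0,0,18],"claw": 1},{"travel": [-3.3,18.5,-10],"dr": [0,0,19],"claw": 1},{"travel": [-3.45,19.4,-9.5],"dr": [0,0,19],"claw": 1}])

```text
time_s: 4.78
tool_pos: [0.5475, -0.2019, 0.1923]
tool_rot: [179.9, 0.2, -4.5]
force: [-0.5, -1.0, -1.5]
grip_width: 0.0198
```

>>> send_rows(series=[{"travel": [0,0,0],"dr": [0,0,0],"claw": 1},{"travel": [0,0,0],"dr": [0,0,0],"claw": 1},{"travel": [0,0,0],"dr": [0,0,0],"claw": 1},{"travel": [0,0,0],"dr": [0,0,0],"claw": 1}])

```text
time_s: 5.12
tool_pos: [0.55, -0.1931, 0.1957]
tool_rot: [-180.0, -0.1, -3.8]
force: [0.1, 0.9, -1.0]
grip_width: 0.0195
```

```bash
python3 - <<'E'
from m import *
st(); c=env.calibration('wrist'); im,c2=shot('wrist','w3.png'); pickle.dump(c,open('w3.pkl','wb'))
o=env.get_obs(); t=np.array(o['tool_pos']); tip=t-[0,0,.0905]
print('tip pred',tip,proj(c,tip))
b=[int(x) for x in (*np.array(proj(c,(.5497,-.195,.085)))-[60,30],*np.array(proj(c,(.5497,-.195,.085)))+[60,30])]
m=blobs(im,(22,120,70),(34,255,255),b); r,_=rect(m,c,.085); print('slot',r,m.sum()//255)
x,y=map(int,proj(c,tip)); x0=max(x-75,0);y0=max(y-70,0)
cv2.imwrite('pics/w3c.png',cv2.resize(im[y0:y0+105,x0:x0+150],None,fx=5,fy=5,interpolation=cv2.INTER_CUBIC)); print(x0,y0)
E
```

```text
{'time_s': 5.1167, 'tool_pos': [0.55, -0.1931, 0.1957], 'tool_rot': [-179.9858, -0.0616, -3.7962], 'force': [0.0996, 0.9272, -1.0409], 'grip_width': 0.0195, 'qpos': [45.4942, 12.6665, -33.2722, 91.9133, 7.0542, 77.4782, -82.4597]}
tip pred [ 0.54998097 -0.19334278  0.10526717] (np.float64(255.65888190983546), np.float64(184.81878216920532))
slot ((555.861328125, -195.59384155273438), (65.93147277832031, 10.904322624206543), 78.38351440429688) 52
180 114
```

View pics/w3c.png

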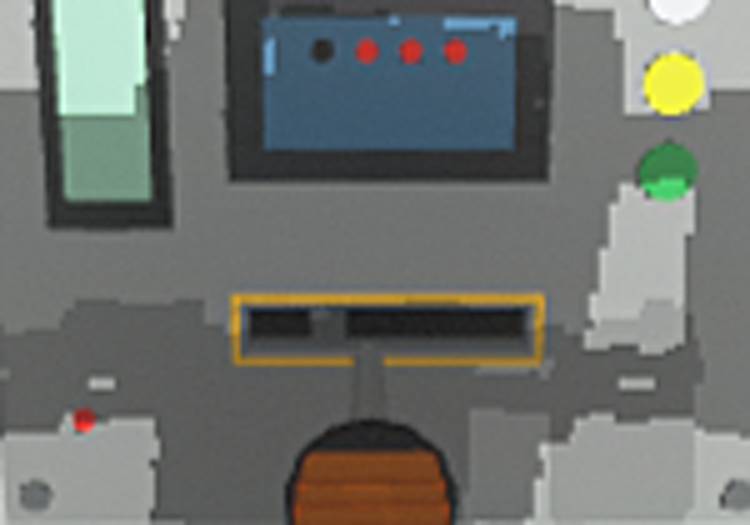

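The crop (5×, offset 180,114) shows the slot outline (232–545, 293–366), the rod tip near (369,345) and a lighter patch inside the slot at columns 308–350, likely the tab.

```bash
python3 - <<'E'
from m import *
c=pickle.load(open('w3.pkl','rb'))
f=lambda u,v,z:onz(c,180+u/5-.4,114+v/5-.4,z)[:3].round(4)
P=[f(*p,.085) for p in [(232,294),(545,294),(545,364),(234,364)]]; print('slot',P,np.mean(P,0))
for z in(.073,.068,.063): print('tab',z,f(308,325,z),f(350,325,z),f(329,325,z))
print('tip',f(369,356,.1053))
E
```

```text
slot [array([ 0.56  , -0.1625,  0.085 ]), array([ 0.5555, -0.2289,  0.085 ]), array([ 0.54  , -0.2284,  0.085 ]), array([ 0.5445, -0.1614,  0.085 ])] [ 0.55   -0.1953  0.085 ]
tab 0.073 [ 0.549  -0.1773  0.073 ] [ 0.5483 -0.1866  0.073 ] [ 0.5486 -0.1819  0.073 ]
tab 0.068 [ 0.5476 -0.177   0.068 ] [ 0.547  -0.1864  0.068 ] [ 0.5473 -0.1817  0.068 ]
tab 0.063 [ 0.5463 -0.1766  0.063 ] [ 0.5457 -0.1863  0.063 ] [ 0.546  -0.1814  0.063 ]
tip [ 0.5502 -0.1911  0.1053]
```

>>> send_rows(series=[{"travel": [0.04,-0.5,0],"dr": [0,0,0],"claw": 1},{"travel": [0.04,-0.95,0.5],"dr": [0,0,0],"claw": 1},{"travel": [0.04,-0.95,1.2],"dr": [0,0,0],"claw": 1},{"travel": [0.04,-0.95,1.7],"dr": [0,0,0],"claw": 1},{"travel": [0.04,-0.95,1.7],"dr": [0,0,0],"claw": 1},{"travel": [0.04,-0.95,1.7],"dr": [0,0,0],"claw": 1},{"travel": [0.04,-0.95,1.7],"dr": [0,0,0],"claw": 1}])

```text
time_s: 5.75
tool_pos: [0.5503, -0.1861, 0.1778]
tool_rot: [180.0, 0.0, -4.0]
force: [0.8, -0.0, -0.9]
grip_width: 0.0194
```

```bash
python3 - <<'E'
from m import *
st(); c=env.calibration('wrist'); im,c2=shot('wrist','w4.png'); pickle.dump(c,open('w4.pkl','wb'))
t=np.array(env.get_obs()['tool_pos']); tip=t-[0,0,.0905]
print('tip pred',tip,proj(c,tip))
x,y=map(int,proj(c,tip)); x0=max(x-40,0);y0=max(y-35,0)
cv2.imwrite('pics/w4c.png',cv2.resize(im[y0:y0+60,x0:x0+80],None,fx=8,fy=8,interpolation=cv2.INTER_CUBIC)); print(x0,y0)
E
```

```text
{'time_s': 5.75, 'tool_pos': [0.5503, -0.1861, 0.1778], 'tool_rot': [179.9976, 0.0112, -4.0127], 'force': [0.8098, -0.0251, -0.8931], 'grip_width': 0.0194, 'qpos': [44.9523, 13.083, -33.3954, 93.5599, 7.3952, 75.5864, -83.6187]}
tip pred [ 0.55044868 -0.18616501  0.08753028] (np.float64(255.37763912549045), np.float64(184.58190954182712))
215 149
```

View pics/w4c.png

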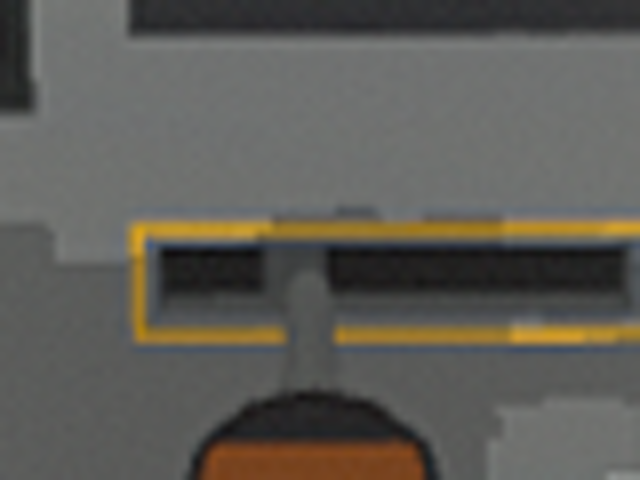

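The crop shows the rod tip (312,265) inside the outline (rows 220–345), about 2 mm to the right of the patch, whose centre is at column 296. I shift slightly and go in gently.

>>> send_rows(series=[{"travel": [0.02,-0.2,0],"dr": [0,0,0],"claw": 1},{"travel": [0.02,-0.2,0],"dr": [0,0,0],"claw": 1},{"travel": [0.02,-0.2,0.2],"dr": [0,0,0],"claw": 1},{"travel": [0.02,-0.2,0.4],"dr": [0,0,0],"claw": 1},{"travel": [0.02,-0.2,0.6],"dr": [0,0,0],"claw": 1},{"travel": [0.02,-0.2,0.6],"dr": [0,0,0],"claw": 1},{"travel": [0.02,-0.2,0.6],"dr": [0,0,0],"claw": 1}])

```text
time_s: 6.38
tool_pos: [0.5505, -0.1839, 0.1717]
tool_rot: [-180.0, 0.0, -4.0]
force: [-1.3, 0.1, -0.5]
grip_width: 0.0197
```

>>> send_rows(series=[{"travel": [0,0,0.2],"dr": [0,0,0],"claw": 1},{"travel": [0,0,0.4],"dr": [0,0,0],"claw": 1},{"travel": [0,0,0.4],"dr": [0,0,0],"claw": 1},{"travel": [0,0,0.4],"dr": [0,0,0],"claw": 1},{"travel": [0,0,0.4],"dr": [0,0,0],"claw": 1}])

```text
time_s: 6.8
tool_pos: [0.5507, -0.1839, 0.1679]
tool_rot: [180.0, -0.0, -4.0]
force: [-0.3, 0.7, -0.7]
grip_width: 0.0195
```

>>> send_rows(series=[{"travel": [0,0,0.1],"dr": [0,0,0],"claw": 1},{"travel": [0,0,0.2],"dr": [0,0,0],"claw": 1},{"travel": [0,0,0.3],"dr": [0,0,0],"claw": 1},{"travel": [0,0,0.3],"dr": [0,0,0],"claw": 1},{"travel": [0,0,0.3],"dr": [0,0,0],"claw": 1},{"travel": [0,0,0.3],"dr": [0,0,0],"claw": 1}])

```text
time_s: 7.3
tool_pos: [0.5507, -0.1839, 0.1649]
tool_rot: [180.0, 0.0, -4.0]
force: [0.0, -0.1, -1.1]
grip_width: 0.019
```

>>> send_rows(series=[{"travel": [0,0,0.1],"dr": [0,0,0],"claw": 1},{"travel": [0,0,0.2],"dr": [0,0,0],"claw": 1},{"travel": [0,0,0.2],"dr": [0,0,0],"claw": 1},{"travel": [0,0,0.2],"dr": [0,0,0],"claw": 1},{"travel": [0,0,0.2],"dr": [0,0,0],"claw": 1}])

```text
time_s: 7.72
tool_pos: [0.5507, -0.1839, 0.1629]
tool_rot: [180.0, 0.0, -4.0]
force: [0.3, 0.5, -2.0]
grip_width: 0.0194
```

>>> send_rows(series=[{"travel": [0,0,0.1],"dr": [0,0,0],"claw": 1},{"travel": [0,0,0.2],"dr": [0,0,0],"claw": 1},{"travel": [0,0,0.2],"dr": [0,0,0],"claw": 1},{"travel": [0,0,0.2],"dr": [0,0,0],"claw": 1},{"travel": [0,0,0.2],"dr": [0,0,0],"claw": 1}])

```text
time_s: 8.13
tool_pos: [0.5508, -0.184, 0.1611]
tool_rot: [180.0, -0.0, -4.0]
force: [-0.2, 0.2, 0.4]
grip_width: 0.0196
```

>>> send_rows(series=[{"travel": [0,0,0.1],"dr": [0,0,0],"claw": 1},{"travel": [0,0,0.2],"dr": [0,0,0],"claw": 1},{"travel": [0,0,0.2],"dr": [0,0,0],"claw": 1},{"travel": [0,0,0.2],"dr": [0,0,0],"claw": 1},{"travel": [0,0,0.2],"dr": [0,0,0],"claw": 1}])

```text
time_s: 8.55
tool_pos: [0.5507, -0.1839, 0.1589]
tool_rot: [180.0, 0.0, -4.0]
force: [-0.1, -0.2, 1.1]
grip_width: 0.0196
```

>>> send_rows(series=[{"travel": [0,0,0.1],"dr": [0,0,0],"claw": 1},{"travel": [0,0,0.2],"dr": [0,0,0],"claw": 1},{"travel": [0,0,0.2],"dr": [0,0,0],"claw": 1},{"travel": [0,0,0.2],"dr": [0,0,0],"claw": 1},{"travel": [0,0,0.2],"dr": [0,0,0],"claw": 1}])

```text
time_s: 8.97
tool_pos: [0.5507, -0.1839, 0.1569]
tool_rot: [180.0, 0.0, -4.0]
force: [0.5, 0.0, 1.2]
grip_width: 0.02
```

>>> send_rows(series=[{"travel": [0,0,0.1],"dr": [0,0,0],"claw": 1},{"travel": [0,0,0.2],"dr": [0,0,0],"claw": 1},{"travel": [0,0,0.2],"dr": [0,0,0],"claw": 1},{"travel": [0,0,0.2],"dr": [0,0,0],"claw": 1},{"travel": [0,0,0.2],"dr": [0,0,0],"claw": 1}])

```text
time_s: 9.38
tool_pos: [0.5507, -0.1839, 0.1549]
tool_rot: [180.0, 0.0, -4.0]
force: [-0.6, -0.9, 1.5]
grip_width: 0.0197
```

>>> send_rows(series=[{"travel": [0,0,0.1],"dr": [0,0,0],"claw": 1},{"travel": [0,0,0.2],"dr": [0,0,0],"claw": 1},{"travel": [0,0,0.2],"dr": [0,0,0],"claw": 1},{"travel": [0,0,0.2],"dr": [0,0,0],"claw": 1},{"travel": [0,0,0.2],"dr": [0,0,0],"claw": 1}])

```text
time_s: 9.8
tool_pos: [0.5508, -0.1839, 0.1529]
tool_rot: [180.0, -0.0, -4.0]
force: [-1.6, -0.3, 1.2]
grip_width: 0.0198
```

```bash
python3 - <<'E'
from m import *
st(); im,c=shot('wrist','w5.png')
u,v=proj(c,(.604,-.199,.115)); 
m=blobs(im,(98,60,40),(125,255,255),[int(x) for x in(u-45,v-35,u+45,v+30)]); print(u,v,rect(m,c,.115)[0])
E
```

```text
{'time_s': 9.8, 'tool_pos': [0.5508, -0.1839, 0.1529], 'tool_rot': [179.9955, -0.0028, -3.9859], 'force': [-1.5725, -0.2981, 1.199], 'grip_width': 0.0198, 'qpos': [44.6404, 14.0046, -33.3662, 95.4892, 8.0089, 72.8992, -84.2911]}
270.1013116129708 136.58016120627602 ((606.4620361328125, -198.5012664794922), (46.87941360473633, 32.210914611816406), 85.90916442871094)
```

>>> send_rows(series=[{"travel": [0,0,0.1],"dr": [0,0,0],"claw": 1},{"travel": [0,0,0.2],"dr": [0,0,0],"claw": 1},{"travel": [0,0,0.2],"dr": [0,0,0],"claw": 1},{"travel": [0,0,0.2],"dr": [0,0,0],"claw": 1}])

```text
time_s: 10.18
tool_pos: [0.5508, -0.1839, 0.1509]
tool_rot: [180.0, -0.0, -4.0]
force: [-0.4, 0.2, 2.3]
grip_width: 0.0196
```

>>> send_rows(series=[{"travel": [0,0,0.1],"dr": [0,0,0],"claw": 1},{"travel": [0,0,0.1],"dr": [0,0,0],"claw": 1},{"travel": [0,0,0.1],"dr": [0,0,0],"claw": 1},{"travel": [0,0,0.1],"dr": [0,0,0],"claw": 1}])

```text
time_s: 10.52
tool_pos: [0.5508, -0.1839, 0.15]
tool_rot: [180.0, -0.0, -4.0]
force: [-0.6, -0.7, 2.3]
grip_width: 0.0194
```

```bash
cat > chk.py <<'E'
from m import *
st(); im,c=shot('wrist','wchk%d.png'%int(env.get_obs()['time_s']*100))
u,v=proj(c,(.604,-.199,.12)); 
m=blobs(im,(98,60,40),(125,255,255),[int(x) for x in(u-50,v-40,u+50,v+30)]); print(u,v,rect(m,c,.115)[0])
E
python3 chk.py
```

```text
{'time_s': 10.5167, 'tool_pos': [0.5508, -0.1839, 0.15], 'tool_rot': [179.9959, -0.0065, -3.9883], 'force': [-0.5604, -0.6833, 2.2773], 'grip_width': 0.0194, 'qpos': [44.6162, 14.1312, -33.349, 95.7037, 8.0899, 72.577, -84.3538]}
270.64571687621 137.92514190246266 ((606.4444580078125, -198.4815216064453), (46.79374694824219, 32.58572769165039), 85.90936279296875)
```

Not popped yet; small steps on.

>>> send_rows(series=[{"travel": [0,0,0.1],"dr": [0,0,0],"claw": 1},{"travel": [0,0,0.1],"dr": [0,0,0],"claw": 1},{"travel": [0,0,0.1],"dr": [0,0,0],"claw": 1},{"travel": [0,0,0.1],"dr": [0,0,0],"claw": 1}])

```text
time_s: 10.9
tool_pos: [0.5508, -0.1839, 0.1489]
tool_rot: [180.0, -0.0, -4.0]
force: [-0.2, -0.4, 2.1]
grip_width: 0.02
```

```bash
python3 chk.py
```

```text
{'time_s': 10.9, 'tool_pos': [0.5508, -0.1839, 0.1489], 'tool_rot': [179.9928, -0.0056, -3.9883], 'force': [-0.1723, -0.359, 2.0675], 'grip_width': 0.02, 'qpos': [44.609, 14.1722, -33.3421, 95.7779, 8.1196, 72.4697, -84.3731]}
270.7205900523686 138.0841587650917 ((606.5426025390625, -198.5737762451172), (46.930538177490234, 32.43880081176758), 85.90946960449219)
```

>>> send_rows(series=[{"travel": [0,0,0.1],"dr": [0,0,0],"claw": 1},{"travel": [0,0,0.1],"dr": [0,0,0],"claw": 1},{"travel": [0,0,0.1],"dr": [0,0,0],"claw": 1},{"travel": [0,0,0.1],"dr": [0,0,0],"claw": 1}])

```text
time_s: 11.28
tool_pos: [0.5505, -0.1839, 0.1478]
tool_rot: [-180.0, 0.0, -4.0]
force: [-0.9, 0.1, 1.6]
grip_width: 0.0195
```

```bash
python3 chk.py
```

```text
{'time_s': 11.2833, 'tool_pos': [0.5505, -0.1839, 0.1478], 'tool_rot': [-179.9998, 0.0268, -3.9881], 'force': [-0.8873, 0.092, 1.6306], 'grip_width': 0.0195, 'qpos': [44.6001, 14.221, -33.335, 95.8643, 8.1471, 72.3761, -84.3949]}
270.82137425142923 137.93510479567772 ((607.81005859375, -199.58587646484375), (49.745361328125, 33.63622283935547), 85.9089584350586)
```

Popped (label 46.9 → 49.7 mm apparent). Withdraw and return the pin.

>>> send_rows(series=[{"travel": [0,0,-0.5],"dr": [0,0,0],"claw": 1},{"travel": [0,0,-1.5],"dr": [0,0,0],"claw": 1},{"travel": [0,0,-3],"dr": [0,0,0],"claw": 1},{"travel": [0,0,-5],"dr": [0,0,0],"claw": 1},{"travel": [0,0,-7.3],"dr": [0,0,0],"claw": 1},{"travel": [-0.4,-2,-7.3],"dr": [0,0,-2],"claw": 1},{"travel": [-0.9,-5,-7.3],"dr": [0,0,-5],"claw": 1},{"travel": [-1.4,-8,-7.3],"dr": [0,0,-9],"claw": 1},{"travel": [-1.9,-11,-7.3],"dr": [0,0,-13],"claw": 1},{"travel": [-2.4,-14,-7.3],"dr": [0,0,-16],"claw": 1},{"travel": [-2.9,-17,-7.3],"dr": [0,0,-19],"claw": 1},{"travel": [-3.07,-18.3,-7.3],"dr": [0,0,-19],"claw": 1}])

```text
time_s: 12.33
tool_pos: [0.5306, 0.0088, 0.2204]
tool_rot: [-179.9, 0.1, 15.7]
force: [0.4, 1.6, -1.0]
grip_width: 0.0199
```

>>> send_rows(series=[{"travel": [0,0,0],"dr": [0,0,0],"claw": 1},{"travel": [0,0,1],"dr": [0,0,0],"claw": 1},{"travel": [0,0,2],"dr": [0,0,0],"claw": 1},{"travel": [0,0,2.5],"dr": [0,0,0],"claw": 1},{"travel": [0,0,2.5],"dr": [0,0,0],"claw": 1},{"travel": [0,0,2.5],"dr": [0,0,0],"claw": 1},{"travel": [0,0,2.5],"dr": [0,0,0],"claw": 1}])

```text
time_s: 12.92
tool_pos: [0.5329, 0.0001, 0.1958]
tool_rot: [-180.0, 0.0, 14.9]
force: [-0.1, -0.6, -0.5]
grip_width: 0.0195
```

```bash
python3 - <<'E'
from m import *
st(); c=env.calibration('wrist'); im,c2=shot('wrist','w6.png'); pickle.dump(c,open('w6.pkl','wb'))
t=np.array(env.get_obs()['tool_pos']); tip=t-[0,0,.0905]
print('tip pred',tip,proj(c,tip),'hole pred',proj(c,(.533,.001,.085)))
x,y=map(int,proj(c,tip)); x0=max(x-40,0);y0=max(y-40,0)
cv2.imwrite('pics/w6c.png',cv2.resize(im[y0:y0+60,x0:x0+80],None,fx=8,fy=8,interpolation=cv2.INTER_CUBIC)); print(x0,y0)
E
```

```text
{'time_s': 12.9167, 'tool_pos': [0.5329, 0.0001, 0.1958], 'tool_rot': [-179.9864, 0.0077, 14.9343], 'force': [-0.0838, -0.5975, -0.5005], 'grip_width': 0.0195, 'qpos': [36.7651, 6.9721, -42.4529, 98.2938, 4.8189, 76.606, -81.6614]}
tip pred [5.33104118e-01 2.84186982e-04 1.05629442e-01] (np.float64(254.87736237171418), np.float64(184.79133111881467)) hole pred (np.float64(254.17162061274522), np.float64(179.35839469314274))
214 144
```

View pics/w6c.png

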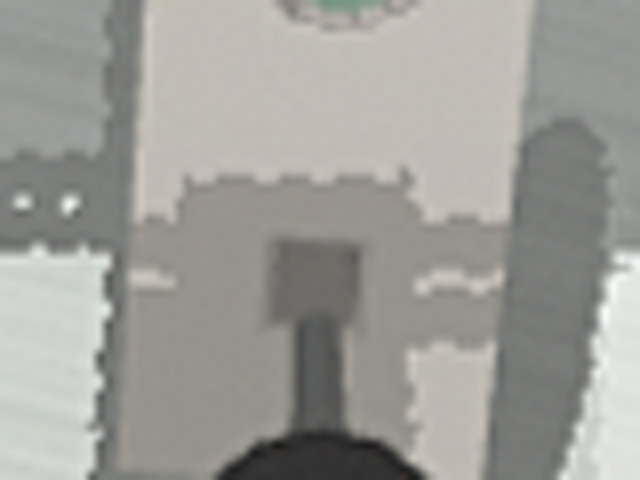

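The hole's centre is at (314,282) in the crop and the rod at column 320: about 1 mm off. I correct and lower.

>>> send_rows(series=[{"travel": [0.07,-0.08,0],"dr": [0,0,0],"claw": 1},{"travel": [0.07,-0.08,0],"dr": [0,0,0],"claw": 1},{"travel": [0.07,-0.08,0.8],"dr": [0,0,0],"claw": 1},{"travel": [0.07,-0.08,1.6],"dr": [0,0,0],"claw": 1},{"travel": [0.07,-0.08,2.4],"dr": [0,0,0],"claw": 1},{"travel": [0.07,-0.08,3.2],"dr": [0,0,0],"claw": 1},{"travel": [0.07,-0.08,3.2],"dr": [0,0,0],"claw": 1}])

```text
time_s: 13.55
tool_pos: [0.5317, 0.0016, 0.1614]
tool_rot: [-179.9, 0.2, 15.0]
force: [0.1, 0.2, -1.3]
grip_width: 0.0196
```

>>> send_rows(series=[{"travel": [0,0,1],"dr": [0,0,0],"claw": 1},{"travel": [0,0,2],"dr": [0,0,0],"claw": 1},{"travel": [0,0,3],"dr": [0,0,0],"claw": 1},{"travel": [0,0,4],"dr": [0,0,0],"claw": 1},{"travel": [0,0,5],"dr": [0,0,0],"claw": 1},{"travel": [0,0,5.6],"dr": [0,0,0],"claw": 1},{"travel": [0,0,6],"dr": [0,0,0],"claw": 1},{"travel": [0,0,6.2],"dr": [0,0,0],"claw": 1},{"travel": [0,0,6.2],"dr": [0,0,0],"claw": 1}])

```text
time_s: 14.3
tool_pos: [0.5331, 0.0018, 0.1016]
tool_rot: [-180.0, 0.0, 15.0]
force: [-0.3, 0.0, -1.0]
grip_width: 0.0198
```

>>> send_rows(series=[{"travel": [0,0,0.1],"dr": [0,0,0],"claw": 1},{"travel": [0,0,0.1],"dr": [0,0,0],"claw": 1},{"travel": [0,0,0.1],"dr": [0,0,0],"claw": 4.5},{"travel": [0,0,0.1],"dr": [0,0,0],"claw": 4.5},{"travel": [0,0,0.1],"dr": [0,0,0],"claw": 4.5},{"travel": [0,0,0.1],"dr": [0,0,0],"claw": 4.5},{"travel": [0,0,-1.5],"dr": [0,0,0],"claw": 4.5},{"travel": [0,0,-4],"dr": [0,0,0],"claw": 4.5},{"travel": [0,0,-7],"dr": [0,0,0],"claw": 4.5},{"travel": [0,0,-10],"dr": [0,0,0],"claw": 4.5},{"travel": [0,0,-13],"dr": [0,0,0],"claw": 8}])

```text
time_s: 15.22
tool_pos: [0.5331, 0.0018, 0.2334]
tool_rot: [180.0, -0.0, 15.0]
force: [1.0, 0.7, 0.3]
grip_width: 0.0473
```

```bash
python3 - <<'E'
from m import *
st()
S=env.calibration('scene'); im,_=shot('scene','s2.png')
m=blobs(im,(5,120,60),(18,255,255),(240,165,280,215)); k,_,s,ce=cv2.connectedComponentsWithStats(m); print([(s[i].tolist(),ce[i].round(1).tolist()) for i in range(1,k) if s[i,4]>15])
E
```

```text
{'time_s': 15.2167, 'tool_pos': [0.5331, 0.0018, 0.2334], 'tool_rot': [179.9856, -0.0026, 15.0208], 'force': [0.9931, 0.6532, 0.3151], 'grip_width': 0.0473, 'qpos': [37.0137, 5.8134, -42.6159, 94.994, 3.9984, 80.7383, -81.0783]}
[([256, 183, 8, 11, 64], [259.0, 187.8])]
```

Pin is home (blob at (259.0,187.8) against (258.9,187.3) before). Now to the pack, closing across its 36 mm.

>>> send_rows(series=[{"travel": [0.1,2,0],"dr": [0,0,-7],"claw": 5.5},{"travel": [0.3,4,0],"dr": [0,0,-14],"claw": 5.5},{"travel": [0.5,6.5,0],"dr": [0,0,-21],"claw": 5.5},{"travel": [0.7,9,0],"dr": [0,0,-28],"claw": 5.5},{"travel": [0.9,11.5,0],"dr": [0,0,-35],"claw": 5.5},{"travel": [1.1,14,0],"dr": [0,0,-42],"claw": 5.5},{"travel": [1.3,16,0],"dr": [0,0,-49],"claw": 5.5},{"travel": [1.5,18,0],"dr": [0,0,-56],"claw": 5.5},{"travel": [1.7,20,0],"dr": [0,0,-63],"claw": 5.5},{"travel": [1.74,21.3,0],"dr": [0,0,-70],"claw": 5.5},{"travel": [1.74,21.3,0],"dr": [0,0,-71],"claw": 5.5}])

```text
time_s: 16.18
tool_pos: [0.6052, -0.2038, 0.2308]
tool_rot: [-180.0, 0.0, 85.9]
force: [0.2, -0.9, 0.6]
grip_width: 0.0552
```

>>> send_rows(series=[{"travel": [0,0,1],"dr": [0,0,0],"claw": 5.5},{"travel": [0,0,2],"dr": [0,0,0],"claw": 5.5},{"travel": [0,0,3],"dr": [0,0,0],"claw": 5.5},{"travel": [0,0,3],"dr": [0,0,0],"claw": 5.5},{"travel": [0,0,3],"dr": [0,0,0],"claw": 5.5},{"travel": [0,0,3],"dr": [0,0,0],"claw": 5.5}])

```text
time_s: 16.68
tool_pos: [0.6053, -0.1989, 0.2021]
tool_rot: [180.0, 0.0, 86.0]
force: [0.6, 0.5, -0.1]
grip_width: 0.0552
```

```bash
python3 - <<'E'
from m import *
st(); c=env.calibration('wrist'); im,c2=shot('wrist','w7.png'); pickle.dump(c,open('w7.pkl','wb'))
print('pack pred',proj(c,(.605,-.199,.129)))
t=env.get_obs()['tool_pos']; print('tcp at .129',proj(c,(t[0],t[1],.129)))
u,v=proj(c,(.605,-.199,.129)); m=blobs(im,(98,60,40),(125,255,255),[int(x) for x in(u-60,v-60,u+60,v+60)]); print(rect(m,c,.129)[0])
E
```

```text
{'time_s': 16.6833, 'tool_pos': [0.6053, -0.1989, 0.2021], 'tool_rot': [179.9932, 0.0183, 86.031], 'force': [0.6488, 0.5104, -0.1158], 'grip_width': 0.0552, 'qpos': [48.7528, 21.7023, -43.0281, 83.1873, 14.8241, 80.8906, 1.4524]}
pack pred (np.float64(253.112130236459), np.float64(189.83329861256738))
tcp at .129 (np.float64(253.65148460732445), np.float64(189.86087676524886))
((603.4207153320312, -198.60940551757812), (45.62335968017578, 29.68871307373047), 85.89690399169922)
```

View pics/w7.png

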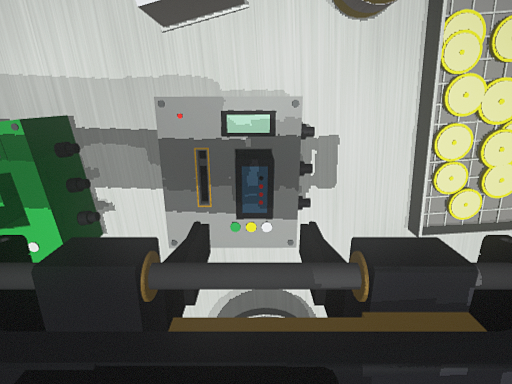

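Pack's top centred near column 254, rows 150–219, and the fingers at columns 200 and 308 straddle it. Descend and grip.

>>> send_rows(series=[{"travel": [0,0,3],"dr": [0,0,0],"claw": 5.5},{"travel": [0,0,6],"dr": [0,0,0],"claw": 5.5},{"travel": [0,0,8.5],"dr": [0,0,0],"claw": 5.5},{"travel": [0,0,10],"dr": [0,0,0],"claw": 5.5},{"travel": [0,0,10.6],"dr": [0,0,0],"claw": 5.5},{"travel": [0,0,10.6],"dr": [0,0,0],"claw": 5.5},{"travel": [0,0,10.6],"dr": [0,0,0],"claw": 4.2},{"travel": [0,0,10.6],"dr": [0,0,0],"claw": 3},{"travel": [0,0,10.6],"dr": [0,0,0],"claw": 3},{"travel": [0,0,10.6],"dr": [0,0,0],"claw": 3},{"travel": [0,0,10.6],"dr": [0,0,0],"claw": 3}], grip_force=25)

```text
time_s: 17.65
tool_pos: [0.6055, -0.1997, 0.0972]
tool_rot: [180.0, 0.1, 86.0]
force: [-2.4, 0.3, 5.0]
grip_width: 0.0349
```

>>> send_rows(series=[{"travel": [0,0,-0.5],"dr": [0,0,0],"claw": 3},{"travel": [0,0,-1.5],"dr": [0,0,0],"claw": 3},{"travel": [0,0,-2.5],"dr": [0,0,0],"claw": 3},{"travel": [0,0,-3.5],"dr": [0,0,0],"claw": 3},{"travel": [0,0,-4.5],"dr": [0,0,0],"claw": 3},{"travel": [0,0,-6],"dr": [0,0,0],"claw": 3},{"travel": [0,0,-8],"dr": [0,0,0],"claw": 3},{"travel": [0,0,-11],"dr": [0,0,0],"claw": 3},{"travel": [0,0,-14],"dr": [0,0,0],"claw": 3},{"travel": [0,0,-15],"dr": [0,0,0],"claw": 3},{"travel": [0,0,-15],"dr": [0,0,0],"claw": 3}])

```text
time_s: 18.57
tool_pos: [0.607, -0.1995, 0.2501]
tool_rot: [179.7, 0.1, 86.0]
force: [0.6, -0.6, -2.5]
grip_width: 0.0349
```

```bash
python3 -c "
from h import *
st()"
```

```text
{'time_s': 18.5667, 'tool_pos': [0.607, -0.1995, 0.2501], 'tool_rot': [179.6502, 0.1121, 86.013], 'force': [0.642, -0.6203, -2.4678], 'grip_width': 0.0349, 'qpos': [48.6294, 20.5978, -43.4206, 78.9377, 14.1294, 85.5653, 2.0807]}
```

>>> send_rows(series=[{"travel": [1.5,-0.2,0],"dr": [0,0,-1],"claw": 3},{"travel": [4.5,-0.7,0],"dr": [0,0,-2],"claw": 3},{"travel": [8,-1.3,0],"dr": [0,0,-3.5],"claw": 3},{"travel": [11.5,-1.8,0],"dr": [0,0,-5],"claw": 3},{"travel": [15,-2.4,0],"dr": [0,0,-6.5],"claw": 3},{"travel": [18.5,-2.9,0],"dr": [0,0,-8],"claw": 3},{"travel": [22,-3.5,0],"dr": [0,0,-9.5],"claw": 3},{"travel": [25.5,-4,0],"dr": [0,0,-11],"claw": 3},{"travel": [29,-4.6,0],"dr": [0,0,-12.5],"claw": 3},{"travel": [32,-5.1,0],"dr": [0,0,-14],"claw": 3},{"travel": [34.5,-5.5,0],"dr": [0,0,-15],"claw": 3},{"travel": [36,-5.7,0],"dr": [0,0,-15.5],"claw": 3}])

```text
time_s: 19.57
tool_pos: [0.5698, 0.1688, 0.2436]
tool_rot: [-179.8, -0.1, 102.0]
force: [0.1, -0.2, -3.3]
grip_width: 0.0351
```

>>> send_rows(series=[{"travel": [0,0,0],"dr": [0,0,0],"claw": 3},{"travel": [0,0,0],"dr": [0,0,0],"claw": 3},{"travel": [0,0,0],"dr": [0,0,0],"claw": 3},{"travel": [0,0,0],"dr": [0,0,0],"claw": 3},{"travel": [0,0,0],"dr": [0,0,0],"claw": 3},{"travel": [0,0,0],"dr": [0,0,0],"claw": 3}])

```text
time_s: 20.07
tool_pos: [0.5737, 0.1623, 0.2456]
tool_rot: [-180.0, 0.0, 101.4]
force: [0.2, 0.3, -2.6]
grip_width: 0.0351
```

```bash
python3 - <<'E'
from m import *
st(); c=env.calibration('wrist'); im,c2=shot('wrist','w8.png'); pickle.dump(c,open('w8.pkl','wb'))
print('bay pred',proj(c,(.5623,.2563,.06)))
cv2.imwrite('pics/w8b.png',cv2.resize(im[:288,64:448],(800,600),interpolation=cv2.INTER_CUBIC))
E
```

```text
{'time_s': 20.0667, 'tool_pos': [0.5737, 0.1623, 0.2456], 'tool_rot': [-179.9741, 0.0233, 101.3963], 'force': [0.1624, 0.2554, -2.5847], 'grip_width': 0.0351, 'qpos': [25.8202, 17.8944, -54.8809, 85.0456, 14.6366, 84.6428, -17.7218]}
bay pred (np.float64(259.3322268877675), np.float64(88.3846589810419))
```

View pics/w8b.png

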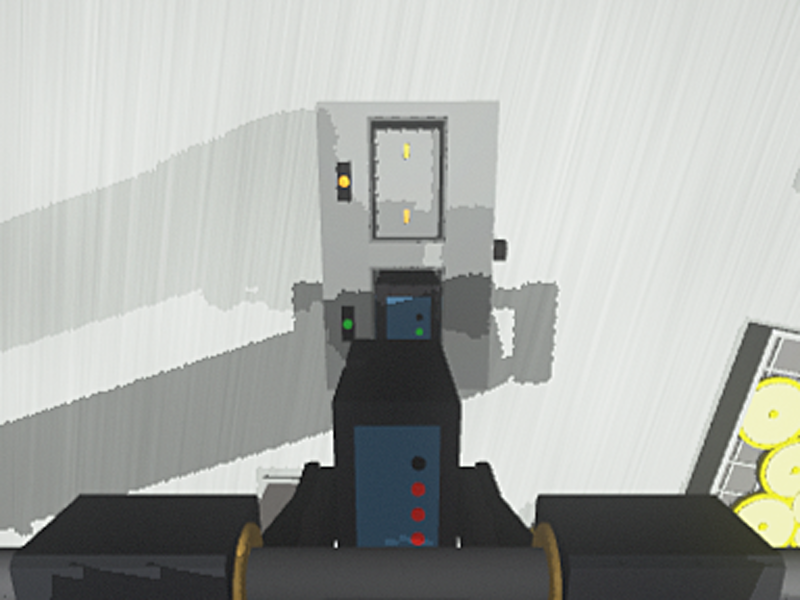

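View (2.083×, offset 64,0): bay mouth corners (368,117),(447,117),(444,241),(370,241); the held pack's lower front edge runs (352,340)–(441,340), its top front edge (333,403)–(461,403).

```bash
python3 - <<'E'
from m import *
c=pickle.load(open('w8.pkl','rb')); k=384/800
f=lambda u,v,z:onz(c,64+u*k-.25,v*k-.25,z)
P=np.array([f(*p,.06) for p in [(368,117),(447,117),(444,241),(370,241)]])[:,:2]; ce=P.mean(0); print('bay',P.round(4).tolist(),ce.round(4))
e=(P[0]+P[1]-P[2]-P[3]); print('yaw long',np.degrees(np.arctan2(e[1],e[0])), np.linalg.norm(e)/2); e=P[1]+P[2]-P[0]-P[3]; print('short',np.degrees(np.arctan2(e[1],e[0])),np.linalg.norm(e)/2)
t=np.array(env.get_obs()['tool_pos']); r=Rt()
zb=t[2]-.053
for n,a,b,z in (('bot',(352,340),(441,340),zb),('top',(333,403),(461,403),zb+.085)):
    A,B=f(*a,z),f(*b,z); print(n,'tool frame',r.inv().apply([A-t,B-t]).round(4).tolist(),'yaw',np.degrees(np.arctan2(*(B-A)[1::-1])))
print('go in tool (m)',r.inv().apply([ce[0]-t[0],ce[1]-t[1],0]).round(4))
E
```

```text
bay [[0.533, 0.2876], [0.577, 0.2964], [0.5903, 0.2292], [0.5466, 0.2205]] [0.5617 0.2584]
yaw long 101.3347584272747 0.06845608664391388
short 11.295758850555126 0.0447226556671657
bot tool frame [[0.0296, -0.0173, 0.053], [0.0295, 0.0191, 0.053]] yaw 11.285296721862002
top tool frame [[0.03, -0.0166, -0.032], [0.0299, 0.0186, -0.032]] yaw 11.28069833458973
go in tool (m) [ 0.0962  0.0073 -0.    ]
```

>>> send_rows(series=[{"travel": [2,0.1,0],"dr": [0,0,0],"claw": 3},{"travel": [5,0.3,0],"dr": [0,0,0],"claw": 3},{"travel": [8,0.5,0],"dr": [0,0,0],"claw": 3},{"travel": [9.65,0.64,0],"dr": [0,0,0],"claw": 3},{"travel": [9.65,0.64,3],"dr": [0,0,0],"claw": 3},{"travel": [9.65,0.64,6],"dr": [0,0,0],"claw": 3},{"travel": [9.65,0.64,9],"dr": [0,0,0],"claw": 3},{"travel": [9.65,0.64,11],"dr": [0,0,0],"claw": 3},{"travel": [9.65,0.64,11.8],"dr": [0,0,0],"claw": 3},{"travel": [9.65,0.64,11.8],"dr": [0,0,0],"claw": 3},{"travel": [9.65,0.64,11.8],"dr": [0,0,0],"claw": 3},{"travel": [9.65,0.64,11.8],"dr": [0,0,0],"claw": 3}])

```text
time_s: 21.12
tool_pos: [0.5616, 0.2602, 0.1299]
tool_rot: [179.8, -0.0, 101.5]
force: [-0.0, 0.6, -2.8]
grip_width: 0.0348
```

```bash
python3 - <<'E'
from m import *
st(); t=np.array(env.get_obs()['tool_pos']); print('err tool frame', Rt().inv().apply([.5617-t[0],.2584-t[1],0]).round(4),'want about [-.0003 neg..] = pack offset [-.0003,.0009]')
E
```

```text
{'time_s': 21.1167, 'tool_pos': [0.5616, 0.2602, 0.1299], 'tool_rot': [179.8336, -0.0457, 101.4946], 'force': [-0.0191, 0.6364, -2.7718], 'grip_width': 0.0348, 'qpos': [14.5306, 25.4188, -53.8115, 91.2711, 21.1576, 73.9665, -31.0063]}
err tool frame [-0.0017 -0.0003 -0.    ] want about [-.0003 neg..] = pack offset [-.0003,.0009]
```

>>> send_rows(series=[{"travel": [0,0,0],"dr": [0,0,0],"claw": 3},{"travel": [0,0,0],"dr": [0,0,0],"claw": 3},{"travel": [0,0,0],"dr": [0,0,0],"claw": 3},{"travel": [0,0,0],"dr": [0,0,0],"claw": 3}])

```text
time_s: 21.45
tool_pos: [0.5607, 0.2596, 0.1285]
tool_rot: [179.9, 0.0, 101.5]
force: [0.6, 0.2, -2.7]
grip_width: 0.0352
```

```bash
python3 - <<'E'
from m import *
st(); t=np.array(env.get_obs()['tool_pos']); print('err tool frame', Rt().inv().apply([.5617-t[0],.2584-t[1],0]).round(4))
E
```

```text
{'time_s': 21.45, 'tool_pos': [0.5607, 0.2596, 0.1285], 'tool_rot': [179.9499, 0.0033, 101.5089], 'force': [0.605, 0.2274, -2.7363], 'grip_width': 0.0352, 'qpos': [14.5164, 25.4558, -53.7705, 91.39, 21.1735, 73.9456, -31.0147]}
err tool frame [-0.0014  0.0007  0.    ]
```

>>> send_rows(series=[{"travel": [-0.1,0,0],"dr": [0,0,0],"claw": 3},{"travel": [-0.1,0,0.5],"dr": [0,0,0],"claw": 3},{"travel": [-0.1,0,1],"dr": [0,0,0],"claw": 3},{"travel": [-0.1,0,1.4],"dr": [0,0,0],"claw": 3},{"travel": [-0.1,0,1.8],"dr": [0,0,0],"claw": 3},{"travel": [-0.1,0,2.2],"dr": [0,0,0],"claw": 3},{"travel": [-0.1,0,2.5],"dr": [0,0,0],"claw": 3},{"travel": [-0.1,0,2.5],"dr": [0,0,0],"claw": 3}])

```text
time_s: 22.12
tool_pos: [0.5602, 0.2581, 0.1019]
tool_rot: [-179.9, 0.0, 101.5]
force: [-0.6, -0.5, -2.7]
grip_width: 0.0347
```

>>> send_rows(series=[{"travel": [0,0,0.5],"dr": [0,0,0],"claw": 3},{"travel": [0,0,1],"dr": [0,0,0],"claw": 3},{"travel": [0,0,1.5],"dr": [0,0,0],"claw": 3},{"travel": [0,0,2],"dr": [0,0,0],"claw": 3},{"travel": [0,0,2.3],"dr": [0,0,0],"claw": 3},{"travel": [0,0,2.5],"dr": [0,0,0],"claw": 3},{"travel": [0,0,2.6],"dr": [0,0,0],"claw": 3},{"travel": [0,0,2.6],"dr": [0,0,0],"claw": 3}])

```text
time_s: 22.78
tool_pos: [0.5606, 0.2585, 0.0767]
tool_rot: [-180.0, 0.0, 101.5]
force: [0.7, -0.5, -2.7]
grip_width: 0.0352
```

Sliding in freely; the last few millimetres slowly.

>>> send_rows(series=[{"travel": [0,0,0.1],"dr": [0,0,0],"claw": 3},{"travel": [0,0,0.2],"dr": [0,0,0],"claw": 3},{"travel": [0,0,0.25],"dr": [0,0,0],"claw": 3},{"travel": [0,0,0.25],"dr": [0,0,0],"claw": 3},{"travel": [0,0,0.25],"dr": [0,0,0],"claw": 3}])

```text
time_s: 23.2
tool_pos: [0.5607, 0.2584, 0.0744]
tool_rot: [180.0, 0.0, 101.5]
force: [-0.1, -0.2, -3.1]
grip_width: 0.0348
```

>>> send_rows(series=[{"travel": [0,0,0.05],"dr": [0,0,0],"claw": 3},{"travel": [0,0,0.1],"dr": [0,0,0],"claw": 3},{"travel": [0,0,0.1],"dr": [0,0,0],"claw": 3},{"travel": [0,0,0.1],"dr": [0,0,0],"claw": 3}])

```text
time_s: 23.53
tool_pos: [0.5607, 0.2585, 0.0734]
tool_rot: [-180.0, 0.0, 101.5]
force: [0.6, 0.8, -2.1]
grip_width: 0.0351
```

>>> send_rows(series=[{"travel": [0,0,0.05],"dr": [0,0,0],"claw": 3},{"travel": [0,0,0.1],"dr": [0,0,0],"claw": 3},{"travel": [0,0,0.1],"dr": [0,0,0],"claw": 3},{"travel": [0,0,0.1],"dr": [0,0,0],"claw": 3}])

```text
time_s: 23.87
tool_pos: [0.5608, 0.2587, 0.0733]
tool_rot: [180.0, 0.0, 101.5]
force: [-2.3, -1.8, 5.8]
grip_width: 0.0355
```

>>> send_rows(series=[{"travel": [0,0,0.05],"dr": [0,0,0],"claw": 3},{"travel": [0,0,0.1],"dr": [0,0,0],"claw": 3},{"travel": [0,0,0.1],"dr": [0,0,0],"claw": 3},{"travel": [0,0,0.1],"dr": [0,0,0],"claw": 3}])

```text
time_s: 24.2
tool_pos: [0.561, 0.2587, 0.0732]
tool_rot: [179.9, 0.0, 101.5]
force: [-2.6, -3.2, 10.3]
grip_width: 0.0351
```

On the floor. Release and lift clear.

>>> send_rows(series=[{"travel": [0,0,-0.15],"dr": [0,0,0],"claw": 3},{"travel": [0,0,-0.15],"dr": [0,0,0],"claw": 4.2},{"travel": [0,0,-0.15],"dr": [0,0,0],"claw": 5.5},{"travel": [0,0,-0.15],"dr": [0,0,0],"claw": 5.5},{"travel": [0,0,-0.15],"dr": [0,0,0],"claw": 5.5},{"travel": [0,0,-0.15],"dr": [0,0,0],"claw": 5.5},{"travel": [0,0,-2],"dr": [0,0,0],"claw": 5.5},{"travel": [0,0,-5],"dr": [0,0,0],"claw": 5.5},{"travel": [0,0,-9],"dr": [0,0,0],"claw": 5.5},{"travel": [0,0,-13],"dr": [0,0,0],"claw": 5.5},{"travel": [-3,0,-16],"dr": [0,0,0],"claw": 5.5},{"travel": [-6,0,-16],"dr": [0,0,0],"claw": 5.5}])

```text
time_s: 25.2
tool_pos: [0.5745, 0.2042, 0.2388]
tool_rot: [179.4, -0.1, 101.9]
force: [1.7, 0.0, -0.4]
grip_width: 0.0549
```

>>> send_rows(series=[{"travel": [0,0,0],"dr": [0,0,0],"claw": 5.5},{"travel": [0,0,0],"dr": [0,0,0],"claw": 5.5},{"travel": [0,0,0],"dr": [0,0,0],"claw": 5.5},{"travel": [0,0,0],"dr": [0,0,0],"claw": 5.5},{"travel": [0,0,0],"dr": [0,0,0],"claw": 5.5}])

```text
time_s: 25.62
tool_pos: [0.5718, 0.201, 0.2309]
tool_rot: [-179.9, -0.0, 101.6]
force: [0.2, -0.4, 0.2]
grip_width: 0.0551
```

```bash
python3 - <<'E'
from m import *
st(); im,c=shot('wrist','w9.png'); s,_=shot('side','side9.png')
for n,p in(('new',(.5617,.2584)),('spare',(.5785,.1760))):
    u,v=proj(c,(*p,.105)); m=blobs(im,(98,60,40),(125,255,255),[int(max(x,0)) for x in(u-28,v-38,u+28,v+38)]); print(n,(round(u),round(v)),rect(m,c,.105)[0],m.sum()//255)
a=cv2.resize(im[:270,100:420],(480,405)); b=cv2.resize(s[120:300,110:340],(300,235)); b=cv2.copyMakeBorder(b,0,170,0,0,cv2.BORDER_CONSTANT)
cv2.imwrite('pics/fin.png',np.hstack([a,b]))
E
```

```text
{'time_s': 25.6167, 'tool_pos': [0.5718, 0.201, 0.2309], 'tool_rot': [-179.9446, -0.0295, 101.6461], 'force': [0.2274, -0.4356, 0.2286], 'grip_width': 0.0551, 'qpos': [21.7406, 20.0052, -55.3374, 84.9512, 16.3993, 83.6602, -22.1386]}
new (255, 122) ((552.4367065429688, 257.4993591308594), (42.769569396972656, 45.589698791503906), 11.5380859375) 979
spare (255, 197) ((578.1881103515625, 175.9947509765625), (24.525081634521484, 45.9570426940918), 11.532872200012207) 782
```

View pics/fin.png

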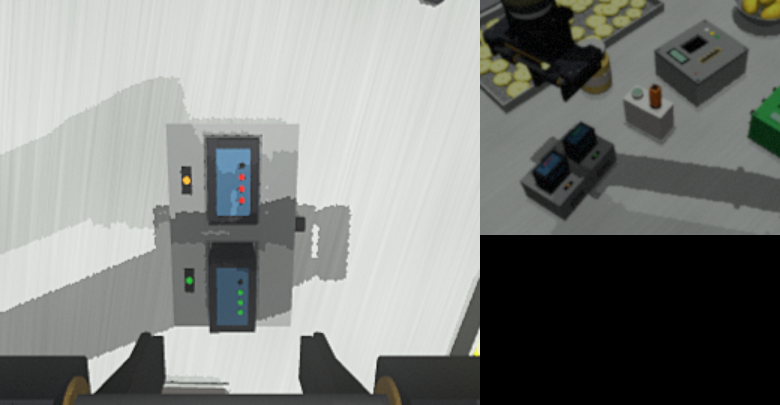

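The flat pack sits in the free bay at (233,180), level with the spare at (233,295). Its label measures 45.6 mm long against 46.0 mm for the spare. The pin and probe are in the stand, and the monitor's well is empty.

```bash
python3 -c "
from h import *
print(env.sign_off())"
```

```text
the job is handed in; nothing more can be done
None
```

The job is done and handed in at 25.6 s of the 72 s. I pressed the tab with the pin until the pack popped up, put the pin back in its own hole, and stood the pack in the charger's free bay.

- **Latch:** the pin met the tab about 13.5 mm below the lid and freed the pack about 14 mm further down. That is slightly past the stated 11 to 13 mm, but the contact point is only known to a millimetre or two. The force readings between steps came to roughly 3 to 4 N on the tab, with no sideways load.
- **Pin:** in the scene camera it is within half a pixel of where it stood at the start.
- **Pack:** it went in freely and was lowered about 1 mm at a time at the end. I pressed on about a millimetre after it touched the floor, and the reading rose to about 10 N (13 N above its hanging weight) before I let go. Its label measures 45.6 mm long against 46.0 mm for the spare, so it stands at the same height.
- **Failed check:** the label mask for the new pack also caught some neighbouring pixels, so its measured width (43 mm) and sideways centre are not reliable. The last picture shows it square in the bay.
- **Other things:** the last picture shows the probe, spare pack and monitor in place. I did not measure the jar, bowl, dish, brush or timer again.

I viewed 11 pictures, one over the budget.

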